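# Fit the drum into the rotary grater

### The job

Get the rotary grater ready: take the spindle out of its slots, thread it through the grating drum that lies on the worktop, and lift and carry the drum on it to the grater. Lower the spindle, do not drop it, until its rod rests at the bottom of both slots with the drum hanging inside the housing and the wooden handle outside on the same side as before, then push the standing lid over so that it ends fully shut. Leave the garlic, lemon, spice jar, tin and bowl where they are.

Things in the scene. Friction and masses are not known exactly. Their poses are not given: they have to be found in the camera images.
- grater: White open-topped grater housing, fixed, 106 (x) x 112 (y) x 100 mm high, walls 6 mm, floor 5 mm. Origin: centre of underside. End walls at y = -53 and +53 mm have each an open slot at x = 0 for the spindle rod: 14 mm wide, bottom at z = 55, flaring at 45 degrees from z = 86 to 42 mm wide at the rim, z = 100. Lid hinge along y at its far top edge, x = 53, z = 103 mm
- grater_seat (a point): Point in the housing, 60 mm over its underside, midway between the slots: where the middle of the spindle axis lies when the rod rests on the slot bottoms. Its y axis is the line from slot to slot
- spindle: Loose spindle, 0.1 kg: steel rod of 10 mm diameter, square wooden handle on one end. Origin: on the rod axis, midway between the places that rest in the slots; y runs along the rod: handle (20 x 20 mm) from y = -130 to -70, rod on to the pointed tip at y = +74 (last 8 mm tapered). Starts in both slots, without drum, handle outside on the housing's -y side
- spindle_grip (a point): Middle of the wooden handle, on the rod axis, 100 mm from the spindle's origin; grip it here across its two upright sides, 20 mm apart
- spindle_tip (a point): Pointed end of the spindle rod, 74 mm from the spindle's origin
- drum: Loose grating drum lying on the worktop, 60 to 130 g, 70 mm long: toothed steel shell, 62 mm diameter, between two black eight-sided end caps (72 mm across flats, 78 across corners) that keep it from rolling. Origin: its centre, 36 mm over the worktop. A straight 20 mm bore runs through it along its y axis, level, open at both ends; both ends are alike
- lid (a joint): Angle of the red lid: 0 = shut, 1.85 rad = open, leaning away from the housing (to its +x) against a stop, as it starts. 106 mm from hinge to free edge (and a steel tab 7 mm farther), 112 mm wide, 6 mm thick, 0.12 kg, hinge nearly free; pushed past upright (1.57 rad) toward the housing it falls shut by itself
- lid_edge (a point): Middle of the lid's free edge, 106 mm from the hinge line
- garlic: Garlic bulb, 53 mm, loose bystander; origin under its centre
- lemon: Lemon, 78 x 55 x 56 mm, loose bystander; origin under its centre
- spice: Spice jar with yellow cap, 42 mm wide, 96 mm high, loose bystander; origin under its centre
- tin: Food tin, 76 mm wide, 58 mm high, loose bystander; origin under its centre
- bowl: Small patterned bowl, 115 mm wide, 54 mm high, loose bystander; origin under its centre
Not all that is in view belongs to the job. What is shaped like the drum but purple or turquoise is not meant.

How it is judged:
By the outcome, as a careful person would: the job done as asked, in the order asked, and still so for the second after the job is handed in, with the robot touching nothing.
It also fails if it takes over 64 s, if anything falls off the work surface, if the arm or the gripper's body presses on something with over 40 N, if the wrist force passes 120 N, or if a joint passes its speed limit or range.

### The arm

A 6-joint arm with a two-finger parallel gripper is mounted at the origin on a cart in front of the work surface, level with it; the furniture and walls round the work are solid. World frame = base frame: x ahead of the robot, y to its left, z up, the work surface at z = 0. Lengths are in m, angles in rad, forces in N, time in s.
With the tool pointing down it reaches from about 0.3 to 0.875 m from the base axis. Payload 6.4 kg.
Tool frame: the origin (TCP) lies between the finger pads; the fingertips stand 25 mm ahead of it and the grasp point (between the pads) lies 6 mm ahead of it; z points along the fingers, y is the line along which they close (so a half turn about z gives the same grasp; the last joint's range is limited). The gripper opens to 85 mm and grips with 20 to 120 N. Pads are 22 mm wide; open, the fingers measure 114 mm over their backs; the gripper's body (76 mm by 85 mm) begins 54 mm behind the grasp point. The pads swing forward as they close: fully open they stand 13 mm farther back than shut.
Start: joints at [0.942, 0.181, 1.607, -0, 1.354, -0.206], TCP at [0.236, 0.524, 0.256] pointing down, gripper open.
Joint ranges: [-2.99, 2.99], [-0.89, 2.07], [0.3, 2.58], [-1.14, 4.28], [0, 2.63], [-3.12, 3.12]. Speed limits (rad/s): [2.57, 2.57, 3.01, 3.14, 3.14, 3.14].

### API

Orientations are given as a unit quaternion [w, x, y, z].
In Python, from bench import ctrl gives the robot as it stands.
- The arm moves only by the tool servo_tool, never from a script. Its argument "series" is text: rows parted by semicolons, each of 7 numbers parted by spaces: the gripper command: -1 is fully open, 1 is shut, values between are in proportion, then the shift along the tool's x, y, z in m, then the turn, a rotation vector about the tool's x, y, z in degrees. A call has 1 to 12 rows; each row is the pose to reach, as a shift and turn from the pose commanded when the call began, along the tool's axes at that moment; what a row does not reach only later rows make up. A row lasts 1/12 s, in which the tool goes at most 41.7 mm and 7.16 degrees, less where a joint would pass 70% of its speed; a pose out of reach is approached as far as the arm can. A call with a gripper value outside its range is refused whole. The fingers move at their own pace and stop on an object; the grip force is fixed at half the most. Time passes only in rows, so rows that repeat a pose let the fingers close. It gives the time, the measured TCP pose, the force, the opening and the grip force at its end, in the units of the state.
- ctrl.get_obs(): the state, without advancing time (a new reading comes with each control period).
- ctrl.camera(name): name is "side" or "top" or "wrist"; returns a dict with "img" (384x512x3 uint8, red, green, blue), "z_map" (384x512 float32, m along the optical axis (not along the pixel's ray), 0 where there is no reading), "fovy" (degrees; the focal length in pixels is half the picture's height over the tangent of half this angle, whatever the lens; pixels are square), "cx", "cy" (the principal point, pixels), "extrinsics" (4x4, takes a point from camera to world coordinates); the wrist camera has in their place "T_tool_cam" (4x4, takes a point from camera to tool coordinates, whose origin is the TCP and whose axes are the flange's). Camera axes: x right, y down, z forward; pixel columns grow to the right and rows downward; lengths in m; the calibration is good to about 2 mm. A picture is of the moment at which its call begins: read the wrist's pose just before it.
- ctrl.hand_in(): hands the job in; it is judged then, once.
The state is a dict: "time_s": time; "q": joint angles; "dq": joint speeds; "joint_efforts": joint torques, N m; "eef_pos": TCP position; "eef_rot": TCP orientation; "wrist_force": force on the tool from outside, world axes, zero at the start; "torque": the same for the moment, N m; "opening": opening from 0.0 (shut) to 1.0 (fully open); "grasp_force": force on a finger pad.
Only numpy, scipy, OpenCV 4.12 (cv2) and the standard library are available. Lean on these libraries where they do the work, as an engineer would, in place of code of your own. Each camera call takes 0.05 s, during which the arm holds its last target. There are 200 camera calls.

## Working session

There is one attempt and no reset: what is moved stays moved. The work goes in short steps, Python scripts to look and compute and a tool call to move; the robot and the scene stay as the last step left them, time stands still between calls to the robot, and variables do not carry over. Pictures are saved under pics/ and viewed, at most 13 in all, crops included, and the job is handed in when it is done.

Besides the shell and the picture viewer there is one more tool, called after "Call:" by a JSON object that holds its "method" and its "body", one argument or row to a line. servo_tool: Moves the arm, as the interface text tells. Its arguments: {"type":"object","properties":{"series":{"type":"string"}},"required":["series"]}

```bash
ls; mkdir -p pics; cat > h.py <<'E'
import numpy as np,cv2
from scipy.spatial.transform import Rotation as R
from bench import ctrl
def T_tool():
    o=ctrl.get_obs(); q=o['eef_rot']; T=np.eye(4); T[:3,:3]=R.from_quat([q[1],q[2],q[3],q[0]]).as_matrix(); T[:3,3]=o['eef_pos']; return T
def cam(n):
    T=T_tool(); c=ctrl.camera(n)
    E=np.array(c['extrinsics']) if 'extrinsics' in c else T@np.array(c['T_tool_cam'])
    f=192/np.tan(np.radians(c['fovy'])/2)
    v,u=np.mgrid[:384,:512]; z=c['z_map']
    P=np.stack([(u-c['cx'])/f*z,(v-c['cy'])/f*z,z],-1)@E[:3,:3].T+E[:3,3]
    P[z==0]=np.nan
    return c['img'],P,E,f,c
def save(n,img,s=1): cv2.imwrite('pics/'+n,cv2.resize(img[...,::-1],None,fx=s,fy=s,interpolation=cv2.INTER_CUBIC))
E
python3 - <<'E'
from h import *
for n in['side','top']:
    img,P,E,f,c=cam(n); np.savez(n,img=img,P=P,E=E,f=f,c=[c['cx'],c['cy']])
    save(n+'1.png',img,1.5); print(n,E.round(3).tolist(),f)
o=ctrl.get_obs();print(o)
E
```

```text
pics
side [[0.997, -0.047, 0.062, 0.413], [-0.077, -0.644, 0.761, -1.228], [0.004, -0.764, -0.646, 1.136], [0.0, 0.0, 0.0, 1.0]] 497.19221060087483
top [[0.002, -0.982, 0.187, 0.274], [-1.0, -0.004, -0.011, 0.006], [0.011, -0.187, -0.982, 1.449], [0.0, 0.0, 0.0, 1.0]] 395.18275913325135
{'time_s': 0.1, 'q': array([ 9.41700666e-01,  1.81504472e-01,  1.60795638e+00, -2.47392529e-05,
        1.35379702e+00, -2.06285864e-01]), 'dq': array([-0.00137953, -0.00081191, -0.00334111,  0.00103527,  0.00067671,
       -0.00041945]), 'joint_efforts': array([-4.05963237e-04, -4.45879161e+01, -3.52239990e+01, -2.81006060e-04,
        4.09716638e-03, -1.39284066e-05]), 'eef_pos': array([0.23562917, 0.52397347, 0.25542962]), 'eef_rot': array([-3.26709206e-04,  2.09831041e-01,  9.77737307e-01, -7.65926484e-04]), 'wrist_force': array([-0.15170649,  0.2998253 , -0.28743628]), 'torque': array([-0.05343866,  0.01995617, -0.01540303]), 'grasp_force': 0.0, 'opening': 1.0008076409493667}
```

View pics/top1.png

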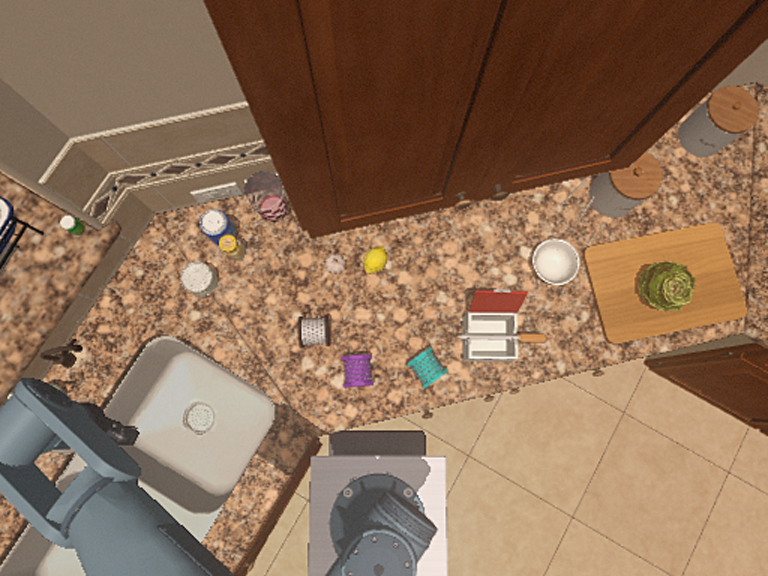

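View pics/side1.png

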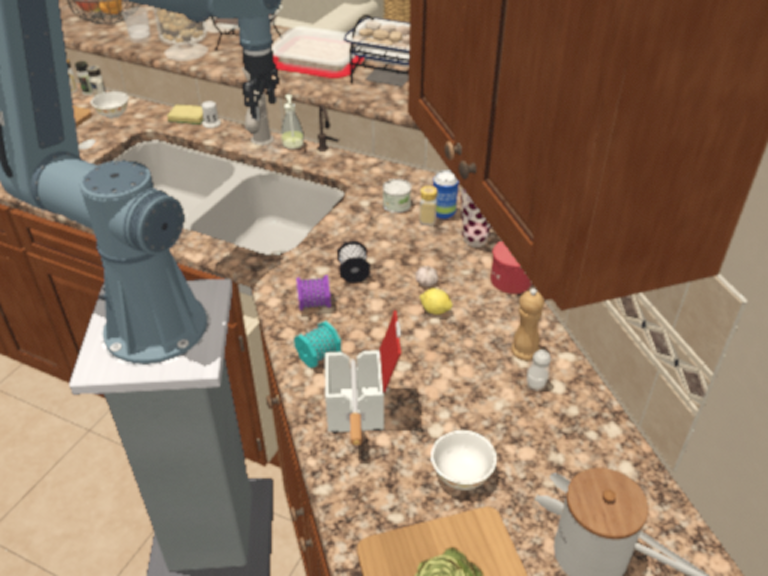

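The top view shows the grater at (490,335), its handle towards -y at (533,338), the silver drum at (314,331) with its axis roughly along y, and the red lid open at (498,300). The purple and turquoise decoys are nearer the robot.

```bash
python3 - <<'E'
import numpy as np
d=np.load('top.npz');P=d['P']
def reg(n,u0,u1,v0,v1,zl,zh):
    p=P[int(v0/1.5):int(v1/1.5),int(u0/1.5):int(u1/1.5)].reshape(-1,3); m=(p[:,2]>zl)&(p[:,2]<zh); p=p[m]
    c=np.median(p,0);q=p[:,:2]-p[:,:2].mean(0);w,V=np.linalg.eigh(q.T@q)
    print(n,len(p),'med',c.round(3),'mean',p.mean(0).round(3),'min',p.min(0).round(3),'max',p.max(0).round(3),'axis deg',np.degrees(np.arctan2(V[1,1],V[0,1])).round(1))
reg('drum',292,340,308,355,.03,.2)
reg('handle',522,552,325,350,.03,.2)
reg('handle+rod',452,552,325,350,.05,.066+.01)
reg('rim',455,525,310,368,.09,.11)
reg('lid',460,535,285,313,.11,.3)
reg('purple',335,380,345,395,.03,.2)
reg('turq',400,452,340,393,.03,.2)
reg('tab',340,350,400,420,-1,1)
E
```

```text
drum 383 med [0.437 0.155 0.062] mean [0.437 0.155 0.06 ] min [0.402 0.118 0.03 ] max [0.477 0.192 0.077] axis deg 96.4
handle 93 med [ 0.422 -0.362  0.068] mean [ 0.422 -0.362  0.067] min [ 0.412 -0.39   0.047] max [ 0.433 -0.336  0.075] axis deg 85.6
handle+rod 254 med [ 0.423 -0.311  0.065] mean [ 0.423 -0.3    0.064] min [ 0.396 -0.39   0.05 ] max [ 0.454 -0.187  0.075] axis deg 89.1
rim 227 med [ 0.443 -0.265  0.099] mean [ 0.427 -0.262  0.099] min [ 0.37  -0.318  0.09 ] max [ 0.479 -0.203  0.11 ] axis deg 142.9
lid 487 med [ 0.493 -0.261  0.167] mean [ 0.493 -0.261  0.165] min [ 0.477 -0.318  0.111] max [ 0.51  -0.205  0.215] axis deg 90.0
purple 381 med [0.344 0.049 0.062] mean [0.345 0.05  0.06 ] min [0.309 0.014 0.031] max [0.38  0.088 0.077] axis deg -172.0
turq 370 med [ 0.352 -0.111  0.062] mean [ 0.352 -0.112  0.061] min [ 0.307 -0.162  0.033] max [ 0.401 -0.066  0.077] axis deg -140.5
tab 97 med [ 0.258  0.082 -0.001] mean [ 0.256  0.082 -0.001] min [ 0.233  0.071 -0.009] max [0.279 0.093 0.006] axis deg -179.0
```

```bash
cat >> h.py <<'E'
def go(p,ang=0,pitch=0):
    """shift/turn in tool axes; ang: world yaw deg of tool y; tool down"""
    T=T_tool(); a=np.radians(ang); y=np.array([np.cos(a),np.sin(a),0]); z=np.array([0,0,-1.]); G=np.stack([np.cross(y,z),y,z],1)
    print('shift',(T[:3,:3].T@(np.array(p)-T[:3,3])).round(4),'turn',np.degrees(R.from_matrix(T[:3,:3].T@G).as_rotvec()).round(2))
E
python3 - <<'E'
from h import *
img,P,E,f,c=cam('wrist'); print(np.array(c['T_tool_cam']).round(3).tolist(),f)
go([.43,.15,.30])
E
```

```text
[[-0.001, -0.955, -0.296, 0.077], [1.0, -0.001, 0.001, -0.0], [-0.001, -0.296, 0.955, -0.118], [0.0, 0.0, 0.0, 1.0]] 315.14720777702655
shift [-0.3307 -0.2614 -0.0442] turn [-8.000e-02  3.000e-02  6.577e+01]
```

Call:
{"method": "servo_tool", "body": {
  "series": "-1 -0.34 -0.25 0 0 0 65.8; -1 -0.34 -0.25 0 0 0 65.8; -1 -0.34 -0.25 0 0 0 65.8; -1 -0.34 -0.25 0 0 0 65.8; -1 -0.34 -0.25 0 0 0 65.8; -1 -0.34 -0.25 0 0 0 65.8; -1 -0.34 -0.25 0 0 0 65.8; -1 -0.34 -0.25 0 0 0 65.8; -1 -0.34 -0.25 0 0 0 65.8; -1 -0.34 -0.25 0 0 0 65.8; -1 -0.34 -0.25 0 0 0 65.8; -1 -0.34 -0.25 0 0 0 65.8"
}}

```text
time_s: 1.15
eef_pos: [0.4444, 0.1547, 0.2561]
eef_rot: [-0.0, 0.709, 0.705, -0.0]
wrist_force: [-0.4, 1.0, 0.2]
opening: 0.998
grasp_force: 0.0
```

```bash
python3 - <<'E'
from h import *
img,P,E,f,c=cam('wrist'); save('w1.png',img,1.5); np.savez('w1',img=img,P=P,E=E); print(T_tool().round(3).tolist())
m=(P[...,2]>.03)&(P[...,2]<.09)&(abs(P[...,0]-.437)<.06)&(abs(P[...,1]-.155)<.06)
p=P[m]; print(len(p),p.min(0),p.max(0))
# caps' & shell ridge lines: centroid in x vs y slices
t=np.c_[p[:,0],p[:,1]]
for y in np.arange(.11,.2,.006):
    s=p[abs(p[:,1]-y)<.003]
    if len(s)>10: print(round(y,3),len(s),s[:,0].min().round(4),s[:,0].max().round(4),s[:,2].max().round(4))
go([.422,-.33,.28])
E
```

```text
[[0.003, 1.0, -0.001, 0.443], [1.0, -0.003, 0.0, 0.156], [0.0, -0.001, -1.0, 0.256], [0.0, 0.0, 0.0, 1.0]]
4459 [0.40260049 0.11744751 0.03001675] [0.4785492  0.19218484 0.0742923 ]
0.122 305 0.4072 0.4785 0.0736
0.128 526 0.4064 0.4785 0.0737
0.134 307 0.4096 0.474 0.0696
0.14 316 0.4095 0.474 0.068
0.146 338 0.4093 0.4735 0.0691
0.152 312 0.4081 0.4714 0.0692
0.158 341 0.4112 0.4726 0.0696
0.164 344 0.4078 0.472 0.0696
0.17 345 0.4067 0.4719 0.0682
0.176 356 0.4068 0.4719 0.0706
0.182 337 0.4031 0.4739 0.074
0.188 559 0.4026 0.4739 0.0743
0.194 63 0.4571 0.4741 0.0645
shift [-0.4862 -0.0201 -0.0241] turn [-0.05 -0.02 -0.16]
```

View pics/w1.png

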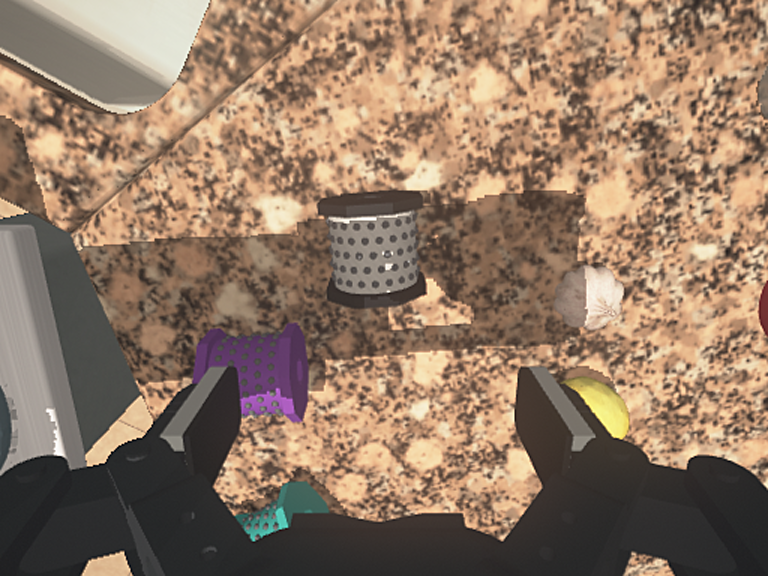

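The drum sits mid-frame (372,248), with its axis about 4° off y. Next I look at the handle.

Call:
{"method": "servo_tool", "body": {
  "series": "-1 -0.486 -0.021 0 0 0 0; -1 -0.486 -0.021 0 0 0 0; -1 -0.486 -0.021 0 0 0 0; -1 -0.486 -0.021 0 0 0 0; -1 -0.486 -0.021 0 0 0 0; -1 -0.486 -0.021 0 0 0 0; -1 -0.486 -0.021 0 0 0 0; -1 -0.486 -0.021 0 0 0 0; -1 -0.486 -0.021 0 0 0 0; -1 -0.486 -0.021 0 0 0 0; -1 -0.486 -0.021 0 0 0 0; -1 -0.486 -0.021 0 0 0 0"
}}

```text
time_s: 2.2
eef_pos: [0.4226, -0.3305, 0.2561]
eef_rot: [0.0, 0.707, 0.707, -0.0]
wrist_force: [0.1, 0.8, 0.6]
opening: 0.997
grasp_force: 0.0
```

```bash
python3 - <<'E'
from h import *
img,P,E,f,c=cam('wrist'); save('w2.png',img,1.5); np.savez('w2',img=img,P=P,E=E); print(T_tool().round(3).tolist())
print(E.round(3).tolist())
for y in np.arange(-.40,-.17,.01):
    s=P[(abs(P[...,1]-y)<.003)&(abs(P[...,0]-.423)<.03)&(P[...,2]>.05)&(P[...,2]<.082)]
    s=s[s[:,2]>np.nanmax(s[:,2])-.006] if len(s) else s
    if len(s)>3: print(round(y,3),len(s),s[:,0].min().round(4),s[:,0].max().round(4),np.median(s[:,2]).round(4),s[:,2].max().round(4))
m=(P[...,2]>.094)&(P[...,2]<.104)&(abs(P[...,0]-.42)<.08);q=P[m];print('rim',q.min(0),q.max(0))
h=P[(P[...,2]>.058)&(P[...,2]<.08)&(abs(P[...,0]-.423)<.02)&(P[...,1]<-.325)];print('handle',h.min(0),h.max(0),np.median(h,0))
for y0,y1 in((-.32,-.311),(-.212,-.20)):
    s=q[(q[:,1]>y0)&(q[:,1]<y1)];print(y0,np.sort(s[:,0])[[0,-1]], np.sort(s[:,0])[np.argmax(np.diff(np.sort(s[:,0]))):][:2])
E
```

```text
[[0.001, 1.0, 0.0, 0.422], [1.0, -0.001, -0.003, -0.334], [-0.003, 0.0, -1.0, 0.256], [0.0, 0.0, 0.0, 1.0]]
[[1.0, 0.0, 0.001, 0.422], [0.0, -0.955, -0.296, -0.254], [0.001, 0.296, -0.955, 0.374], [0.0, 0.0, 0.0, 1.0]]
-0.39 38 0.414 0.433 0.069 0.0707
-0.38 104 0.4141 0.433 0.0697 0.0713
-0.37 105 0.4142 0.4329 0.0695 0.0715
-0.36 105 0.4142 0.4338 0.0696 0.0715
-0.35 113 0.4143 0.4337 0.0696 0.0718
-0.34 115 0.4143 0.4336 0.0696 0.0712
-0.33 86 0.4154 0.4326 0.0668 0.07
-0.32 54 0.4204 0.4285 0.0642 0.0671
-0.31 56 0.3941 0.4527 0.0788 0.0819
-0.3 59 0.4205 0.4294 0.0641 0.0662
-0.29 62 0.4205 0.4293 0.064 0.066
-0.28 59 0.4205 0.4292 0.0642 0.0666
-0.27 70 0.4205 0.4301 0.0641 0.0662
-0.26 77 0.4205 0.4301 0.0639 0.0658
-0.25 73 0.4205 0.4299 0.0642 0.0667
-0.24 66 0.4205 0.4298 0.0641 0.0659
-0.23 70 0.4215 0.4298 0.0642 0.0669
-0.22 76 0.4215 0.4306 0.0643 0.0664
-0.21 64 0.3936 0.4528 0.08 0.0819
-0.2 84 0.4215 0.4304 0.0644 0.0667
-0.19 41 0.4224 0.4295 0.0626 0.0645
rim [ 0.37164438 -0.31777022  0.09400319] [ 0.4777843  -0.20497435  0.10395994]
handle [ 0.41403495 -0.39281636  0.05853211] [ 0.43384464 -0.32501882  0.07183608] [ 0.42350999 -0.35593567  0.06937771]
-0.32 [0.37164438 0.47581704] [0.40968978 0.43866789]
-0.212 [0.37277787 0.47749004] [0.41262483 0.43909757]
```

View pics/w2.png

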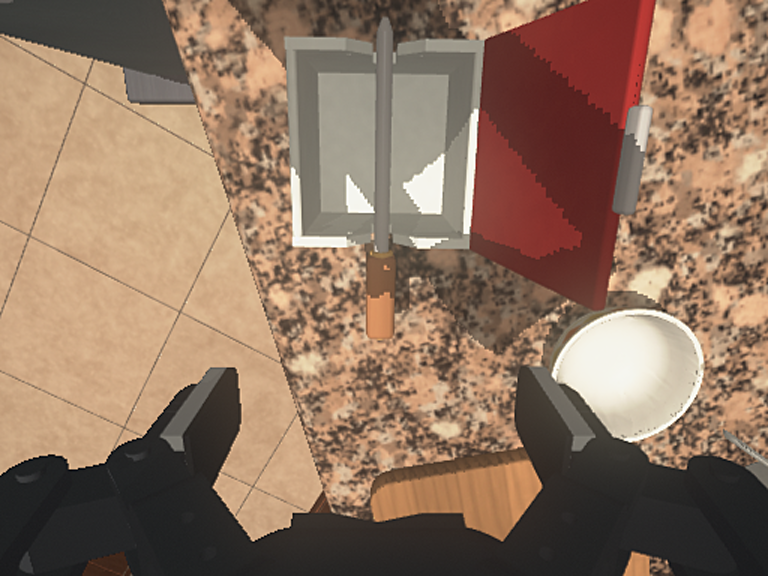

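```bash
python3 - <<'E'
from h import *
print(T_tool().round(4).tolist()); go([.4238,-.3615,.066],-.7)
E
```

```text
[[0.0014, 1.0, 0.0001, 0.4223], [1.0, -0.0014, -0.0031, -0.3343], [-0.0031, 0.0001, -1.0, 0.2562], [0.0, 0.0, 0.0, 1.0]]
shift [-0.0266  0.0015  0.1903] turn [0.01 0.18 0.62]
```

Call:
{"method": "servo_tool", "body": {
  "series": "-1 -0.027 0.0015 0.04 0 0 0.6; -1 -0.027 0.0015 0.08 0 0 0.6; -1 -0.027 0.0015 0.12 0 0 0.6; -1 -0.027 0.0015 0.14 0 0 0.6; -1 -0.027 0.0015 0.14 0 0 0.6; -1 -0.027 0.0015 0.14 0 0 0.6; -1 -0.027 0.0015 0.14 0 0 0.6"
}}

```text
time_s: 2.83
eef_pos: [0.4253, -0.356, 0.1182]
eef_rot: [0.001, 0.71, 0.704, -0.0]
wrist_force: [-0.1, 0.6, 0.9]
opening: 0.999
grasp_force: 0.0
```

```bash
python3 - <<'E'
from h import *
print(T_tool().round(4).tolist()); go([.4238,-.3615,.066],-.7)
E
```

```text
[[0.0089, 1.0, 0.0017, 0.4253], [1.0, -0.0089, -0.002, -0.356], [-0.002, 0.0017, -1.0, 0.1182], [0.0, 0.0, 0.0, 1.0]]
shift [-0.0055 -0.0016  0.0522] turn [0.1  0.11 0.19]
```

Call:
{"method": "servo_tool", "body": {
  "series": "-1 -0.0055 -0.0016 0.025 0 0 0.2; -1 -0.0055 -0.0016 0.05 0 0 0.2; -1 -0.0055 -0.0016 0.052 0 0 0.2; -1 -0.0055 -0.0016 0.052 0 0 0.2; 1 -0.0055 -0.0016 0.052 0 0 0.2; 1 -0.0055 -0.0016 0.052 0 0 0.2; 1 -0.0055 -0.0016 0.052 0 0 0.2; 1 -0.0055 -0.0016 0.052 0 0 0.2; 1 -0.0055 -0.0016 0.052 0 0 0.2; 1 -0.0055 -0.0016 0.052 0 0 0.2; 1 -0.0055 -0.0016 0.052 0 0 0.2; 1 -0.0055 -0.0016 0.052 0 0 0.2"
}}

```text
time_s: 3.83
eef_pos: [0.4224, -0.3619, 0.0648]
eef_rot: [0.001, 0.712, 0.702, 0.0]
wrist_force: [0.8, 0.7, 4.0]
opening: 0.225
grasp_force: 61.1
```

Call:
{"method": "servo_tool", "body": {
  "series": "1 0 0 -0.02 0 0 0; 1 0 0 -0.045 0 0 0; 1 0 0 -0.07 0 0 0; 1 0 0 -0.095 0 0 0; 1 0 0 -0.11 0 0 0; 1 0 0 -0.11 0 0 0; 1 0 0 -0.11 0 0 0; 1 0 0 -0.11 0 0 0"
}}

```text
time_s: 4.5
eef_pos: [0.4213, -0.3608, 0.1726]
eef_rot: [-0.001, 0.712, 0.702, 0.0]
wrist_force: [0.3, 0.2, -1.3]
opening: 0.227
grasp_force: 61.0
```

```bash
python3 - <<'E'
from h import *
print(T_tool().round(4).tolist());o=ctrl.get_obs();print(o['wrist_force'],o['opening'])
img,P,E,f,c=cam('wrist'); save('w3.png',img,1.5); np.savez('w3',img=img,P=P,E=E)
T=T_tool(); Q=(P-T[:3,3])@T[:3,:3]  # tool frame
np.save('Q3',Q)
for x in np.arange(-.03,.18,.01):
    s=Q[(abs(Q[...,0]-x)<.003)&(abs(Q[...,1])<.02)&(abs(Q[...,2]-.0)<.03)]
    if len(s)>3: print(round(x,3),len(s),s.min(0)[1:].round(4),s.max(0)[1:].round(4),np.median(s,0).round(4))
E
```

```text
[[0.0144, 0.9999, -0.0016, 0.4213], [0.9999, -0.0144, 0.0019, -0.3608], [0.0019, -0.0016, -1.0, 0.1726], [0.0, 0.0, 0.0, 1.0]]
[ 0.32431154  0.15899839 -1.26054993] 0.2273369651060261
-0.03 35 [-0.0099 -0.0055] [ 0.007  -0.0027] [-0.0273 -0.0014 -0.0048]
-0.02 542 [-0.0108 -0.0072] [ 0.0088 -0.0016] [-0.02   -0.001  -0.0054]
-0.01 736 [-0.0128 -0.0288] [ 0.0112 -0.0015] [-0.0095 -0.0008 -0.0052]
0.0 859 [-0.0126 -0.0237] [ 0.0111 -0.0007] [-0.0001 -0.001  -0.0048]
0.01 3265 [-0.02 -0.03] [0.02   0.0211] [ 0.0113  0.0011 -0.0059]
0.02 682 [-0.0104 -0.005 ] [0.0095 0.0017] [ 0.02   -0.0005 -0.0033]
0.03 869 [-0.0103 -0.0043] [0.0093 0.0133] [ 0.0298 -0.0005 -0.0006]
0.04 341 [-0.005   0.0012] [0.0045 0.0083] [ 0.0401 -0.0005  0.0034]
0.05 362 [-0.0054  0.0018] [0.0043 0.0092] [ 0.0501 -0.0005  0.0038]
0.06 400 [-0.0053  0.0016] [0.0047 0.0094] [ 0.06   -0.0005  0.0045]
0.07 433 [-0.0052  0.0025] [0.0046 0.009 ] [ 0.0701 -0.0001  0.005 ]
0.08 445 [-0.0051  0.0031] [0.0049 0.0103] [ 0.08   -0.0001  0.0055]
0.09 475 [-0.005   0.0033] [0.0048 0.0098] [ 0.09   -0.0001  0.0061]
0.1 505 [-0.0049  0.0041] [0.005  0.0113] [ 0.1    -0.0001  0.0066]
```

View pics/w3.png

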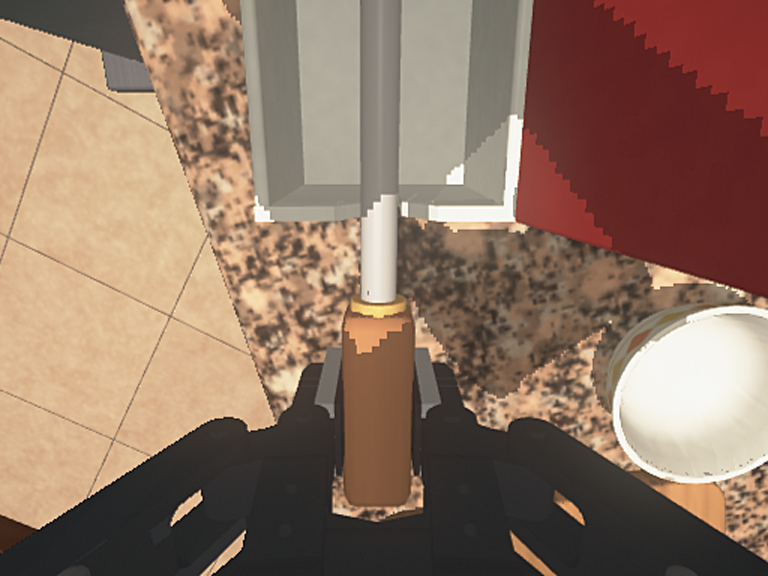

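```bash
cat >> h.py <<'E'
G=np.array([0,-.0005,.0058]); D=np.array([1,.006,.053])
def sp(origin,yawdir,G=G,D=D):
    """move that puts spindle origin/dir (world) given in-hand grip point G and axis D (tool)"""
    T=T_tool(); y=np.array([*yawdir,0.]);y/=np.linalg.norm(y); z=np.array([0,0,-1.])
    B=np.stack([y,np.cross(z,y),z],1); d=D/np.linalg.norm(D)
    # tool->spindle rotation: first yaw about z then pitch about y
    yaw=np.arctan2(d[1],d[0]); pit=np.arcsin(d[2])
    S=(R.from_euler('z',yaw)*R.from_euler('y',-pit)).as_matrix()  # cols: spindle axes in tool
    W=B@S.T; p=np.array(origin)-.1*y-W@G
    print('pos',p.round(4),'shift',(T[:3,:3].T@(p-T[:3,3])).round(4),'turn',np.degrees(R.from_matrix(T[:3,:3].T@W).as_rotvec()).round(2))
def droop():
    T=T_tool(); img,P,E,f,c=cam('wrist'); Q=(P-T[:3,3])@T[:3,:3]; L=[]
    for x in np.arange(-.02,.022,.01): pass
    for x in np.arange(.035,.125,.005):
        s=Q[(abs(Q[...,0]-x)<.0025)&(abs(Q[...,1])<.012)&(Q[...,2]<.03)&(Q[...,2]>-.012)]
        if len(s)>20: L.append([x,(s[:,1].min()+s[:,1].max())/2,np.median(s[:,2])])
    return np.array(L),img,P,E
E
python3 - <<'E'
from h import *
c=np.array([.4405,.155,.036]);d=np.array([-.07,1,0]);d/=np.linalg.norm(d)
sp(c-.129*d+[0,0,.13],d[:2]);sp(c-.129*d,d[:2])
E
```

```text
pos [ 0.457  -0.0737  0.1718] shift [0.2874 0.0317 0.0012] turn [ 0.    2.88 -5.18]
pos [ 0.457  -0.0737  0.0418] shift [0.2871 0.0319 0.1312] turn [ 0.    2.88 -5.18]
```

Call:
{"method": "servo_tool", "body": {
  "series": "1 0.02 0 0 0 0 0; 1 0.05 0 0 0 0 0; 1 0.085 0 0 0 0 0; 1 0.12 0 0 0 0 0; 1 0.155 0 0 0 0 0; 1 0.19 0 0 0 0 0; 1 0.225 0.01 0 0 1 -2; 1 0.255 0.02 0 0 2 -4; 1 0.275 0.03 0 0 2.9 -5.2; 1 0.287 0.032 0 0 2.9 -5.2; 1 0.287 0.032 0 0 2.9 -5.2; 1 0.287 0.032 0 0 2.9 -5.2"
}}

```text
time_s: 5.55
eef_pos: [0.4573, -0.0744, 0.1729]
eef_rot: [-0.019, 0.679, 0.734, 0.017]
wrist_force: [1.1, 0.0, -0.8]
opening: 0.224
grasp_force: 61.0
```

Call:
{"method": "servo_tool", "body": {
  "series": "1 0 0 0.03 0 0 0; 1 0 0 0.06 0 0 0; 1 0 0 0.08 0 0 0; 1 0 0 0.08 0 0 0; 1 0 0 0.08 0 0 0; 1 0 0 0.08 0 0 0"
}}

```text
time_s: 6.05
eef_pos: [0.4585, -0.072, 0.0952]
eef_rot: [-0.017, 0.68, 0.733, 0.018]
wrist_force: [0.3, -0.7, -0.1]
opening: 0.224
grasp_force: 61.0
```

```bash
python3 - <<'E'
from h import *
T=T_tool(); L,img,P,E=droop(); print(T.round(4).tolist())
print(L.round(4).tolist())
# drum measurement in this view
m=(P[...,2]>.03)&(P[...,2]<.085)&(abs(P[...,0]-.44)<.06)&(P[...,1]>.1)&(P[...,1]<.2);p=P[m];print(len(p))
if len(p):print(p.min(0),p.max(0))
save('w4.png',img,1.5)
c=np.array([.4405,.155,.036]);d=np.array([-.07,1,0]);d/=np.linalg.norm(d)
sp(c-.129*d,d[:2])
E
```

```text
[[-0.0753, 0.9972, -0.0007, 0.4585], [0.9959, 0.0753, 0.05, -0.072], [0.0499, 0.003, -0.9987, 0.0952], [0.0, 0.0, 0.0, 1.0]]
[[0.035, -0.0006, 0.0031], [0.04, -0.0004, 0.0036], [0.045, -0.0006, 0.004], [0.05, -0.0006, 0.0041], [0.055, -0.0006, 0.0045], [0.06, -0.0004, 0.0047], [0.065, -0.0004, 0.005], [0.07, -0.0004, 0.0053], [0.075, -0.0004, 0.0056], [0.08, -0.0004, 0.0058], [0.085, -0.0002, 0.0061], [0.09, -0.0002, 0.0063], [0.095, -0.0002, 0.0066], [0.1, -0.0002, 0.0069], [0.105, 0.0, 0.0073]]
0
pos [ 0.457  -0.0737  0.0418] shift [-0.0041 -0.0024  0.0538] turn [ 0.23  0.21 -0.01]
```

View pics/w4.png

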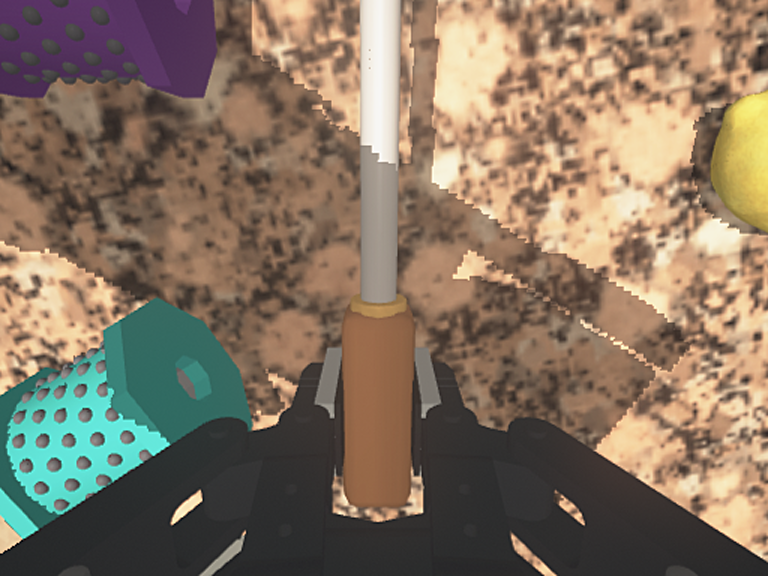

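Call:
{"method": "servo_tool", "body": {
  "series": "1 -0.004 -0.0024 0.02 0.2 0.2 0; 1 -0.004 -0.0024 0.04 0.2 0.2 0; 1 -0.004 -0.0024 0.054 0.2 0.2 0; 1 -0.004 -0.0024 0.054 0.2 0.2 0; 1 -0.004 -0.0024 0.054 0.2 0.2 0; 1 -0.004 -0.0024 0.054 0.2 0.2 0"
}}

```text
time_s: 6.6
eef_pos: [0.4571, -0.0731, 0.0418]
eef_rot: [-0.019, 0.679, 0.733, 0.018]
wrist_force: [0.2, 0.1, -0.8]
opening: 0.222
grasp_force: 61.0
```

```bash
python3 - <<'E'
from h import *
print(T_tool().round(4).tolist(),ctrl.get_obs()['wrist_force'])
c=np.array([.4405,.155,.036]);d=np.array([-.07,1,0]);d/=np.linalg.norm(d)
sp(c-.129*d,d[:2]); sp(c,d[:2])
L=[];
for n in('top','side'):
    img,P,E,f,cc=cam(n)
    a=P[(P[...,2]>.02)&(P[...,2]<.06)&(abs(P[...,0]-.447)<.02)&(P[...,1]>-.02)&(P[...,1]<.112)]
    print(n,len(a)); 
    for y in(0,.02,.04,.06,.08,.095):
        s=a[abs(a[:,1]-y)<.008]
        if len(s)>1: print(y,s.mean(0).round(4),s[:,2].max().round(4))
    s=P[(P[...,2]>.03)&(P[...,2]<.085)&(abs(P[...,0]-.44)<.06)&(P[...,1]>.115)&(P[...,1]<.2)]
    print('drum',s.min(0),s.max(0))
    if n=='side': save('s2.png',img[130:230,180:300],5)
E
```

```text
[[-0.0763, 0.9971, -0.0028, 0.4571], [0.9957, 0.0764, 0.0526, -0.0731], [0.0526, 0.0012, -0.9986, 0.0418], [0.0, 0.0, 0.0, 1.0]] [ 0.17430341  0.10705838 -0.78199452]
pos [ 0.457  -0.0737  0.0418] shift [-0.0006 -0.0001  0.    ] turn [0.05 0.02 0.04]
pos [0.448  0.055  0.0418] shift [0.1283 0.0007 0.0068] turn [0.05 0.02 0.04]
top 75
0 [0.4493 0.0066 0.0409] 0.0438
0.02 [0.4486 0.02   0.0391] 0.0427
0.04 [0.4472 0.0391 0.0388] 0.0436
0.06 [0.4449 0.0594 0.0388] 0.0502
0.08 [0.4449 0.0792 0.0381] 0.0431
0.095 [0.4438 0.0948 0.0369] 0.042
drum [0.40140239 0.11813746 0.03311243] [0.47704338 0.19210717 0.07590382]
side 0
drum [0.4044647  0.11512312 0.03103311] [0.42045019 0.18502382 0.06877782]
```

View pics/s2.png

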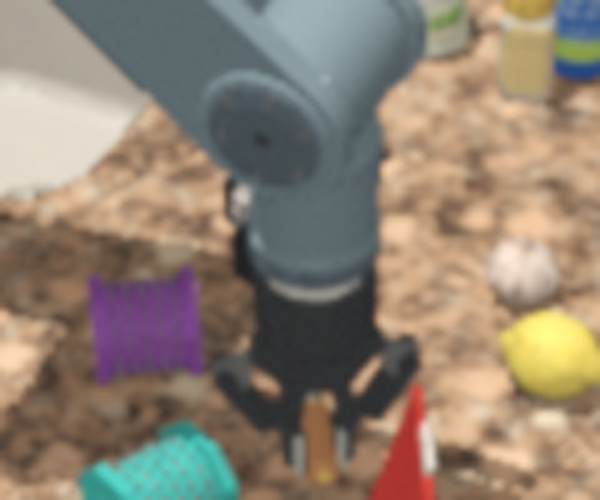

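The side view shows only the gripper hiding the drum, but the top depth puts the rod in line with the bore. I start inserting.

Call:
{"method": "servo_tool", "body": {
  "series": "1 0.01 0 0.0005 0 0 0; 1 0.02 0 0.001 0 0 0; 1 0.03 0 0.0016 0 0 0; 1 0.04 0 0.0021 0 0 0; 1 0.05 0 0.0026 0 0 0; 1 0.05 0 0.0026 0 0 0; 1 0.05 0 0.0026 0 0 0"
}}

```text
time_s: 7.28
eef_pos: [0.4518, -0.0216, 0.0403]
eef_rot: [-0.02, 0.679, 0.734, 0.018]
wrist_force: [-0.6, 0.4, -1.0]
opening: 0.22
grasp_force: 61.0
```

```bash
python3 - <<'E'
from h import *
o=ctrl.get_obs();print(o['wrist_force'],o['torque'])
c=np.array([.4405,.155,.036]);d=np.array([-.07,1,0]);d/=np.linalg.norm(d)
sp(c,d[:2])
img,P,E,f,cc=cam('top')
s=P[(P[...,2]>.05)&(P[...,2]<.085)&(abs(P[...,0]-.44)<.06)&(P[...,1]>.10)&(P[...,1]<.23)]
print('drum',s.min(0),s.max(0))
img,P,E,f,cc=cam('wrist')
s=P[(P[...,2]>.05)&(P[...,2]<.085)&(abs(P[...,0]-.44)<.06)&(P[...,1]>.08)&(P[...,1]<.23)]
print(len(s))
E
```

```text
[-0.60002524  0.37861342 -1.03953661] [-0.13113029  0.04538893  0.02932919]
pos [0.448  0.055  0.0418] shift [0.0766 0.0022 0.0027] turn [-0.11 -0.06  0.14]
drum [0.40369729 0.11945104 0.05017573] [0.47555635 0.19095526 0.07709919]
0
```

Call:
{"method": "servo_tool", "body": {
  "series": "1 0.01 0.002 0 0 0 0; 1 0.02 0.002 0 0 0 0; 1 0.03 0.002 0.0005 0 0 0; 1 0.04 0.002 0.001 0 0 0; 1 0.05 0.002 0.0015 0 0 0; 1 0.06 0.002 0.002 0 0 0; 1 0.07 0.002 0.0025 0 0 0; 1 0.0765 0.002 0.003 0 0 0; 1 0.0765 0.002 0.003 0 0 0; 1 0.0765 0.002 0.003 0 0 0"
}}

```text
time_s: 8.22
eef_pos: [0.4481, 0.0544, 0.0415]
eef_rot: [-0.02, 0.679, 0.734, 0.018]
wrist_force: [-0.0, 0.1, -1.3]
opening: 0.221
grasp_force: 61.0
```

```bash
python3 - <<'E'
from h import *
o=ctrl.get_obs();print(o['wrist_force'],o['torque'])
c=np.array([.4405,.155,.036]);d=np.array([-.07,1,0]);d/=np.linalg.norm(d)
sp(c,d[:2])
img,P,E,f,cc=cam('top')
s=P[(P[...,2]>.05)&(P[...,2]<.085)&(abs(P[...,0]-.44)<.06)&(P[...,1]>.10)&(P[...,1]<.23)]
print('drum',s.min(0),s.max(0))
s=P[(P[...,2]>.025)&(P[...,2]<.055)&(abs(P[...,0]-.437)<.015)&(P[...,1]>.198)&(P[...,1]<.26)]
print('tip',len(s),s.min(0) if len(s) else'',s.max(0) if len(s) else'')
E
```

```text
[-0.03025433  0.08524515 -1.2841287 ] [-0.1358007   0.01004569 -0.00932245]
pos [0.448  0.055  0.0418] shift [ 0.0006 -0.0001 -0.0003] turn [-0.09 -0.05  0.1 ]
drum [0.40328405 0.14146446 0.05055269] [0.47164654 0.1914626  0.0765747 ]
tip 20 [0.43002066 0.20048281 0.0337629 ] [0.43735452 0.22624885 0.04320576]
```

Call:
{"method": "servo_tool", "body": {
  "series": "1 0 0 -0.005 0 1 0; 1 0 0 -0.01 0 1 0; 1 0 0 -0.02 0 1 0; 1 0 0 -0.03 0 1 0; 1 0 0 -0.045 0 1 0; 1 0 0 -0.06 0 1 0; 1 0 0 -0.06 0 1 0; 1 0 0 -0.06 0 1 0"
}}

```text
time_s: 8.93
eef_pos: [0.4496, 0.0503, 0.1027]
eef_rot: [-0.025, 0.679, 0.733, 0.025]
wrist_force: [-0.6, 0.9, -2.1]
opening: 0.221
grasp_force: 60.9
```

```bash
python3 - <<'E'
from h import *
T=T_tool(); o=ctrl.get_obs();print(o['wrist_force'],o['torque'],T.round(4).tolist())
L,img,P,E=droop(); save('w5.png',img,1.5); print(L.round(4).tolist())
if len(L)>2:
    p=np.polyfit(L[:,0],L[:,2],1); print('slope tool',p, 'world up slope', T[2,0]-p[0])
img,P,E,f,cc=cam('top')
s=P[(P[...,2]>.09)&(P[...,2]<.15)&(abs(P[...,0]-.44)<.06)&(P[...,1]>.13)&(P[...,1]<.26)]
print('drum',s.min(0),s.max(0))
E
```

```text
[-0.58491936  0.87584589 -2.07338027] [-0.19549528 -0.00450019  0.01963401] [[-0.0761, 0.9971, -0.0033, 0.4496], [0.9946, 0.0761, 0.0703, 0.0503], [0.0704, 0.0021, -0.9975, 0.1027], [0.0, 0.0, 0.0, 1.0]]
[[0.035, -0.0006, 0.0033], [0.04, -0.0004, 0.0037], [0.045, -0.0004, 0.004], [0.05, -0.0006, 0.0043], [0.055, -0.0006, 0.0046], [0.06, -0.0004, 0.005], [0.065, -0.0004, 0.0049], [0.095, 0.0, -0.0117], [0.1, 0.0001, -0.0118]]
slope tool [-0.27074305  0.01708287] world up slope 0.3411252452742911
drum [0.4020701  0.13010773 0.09143697] [0.47327204 0.22296399 0.13092562]
```

View pics/w5.png

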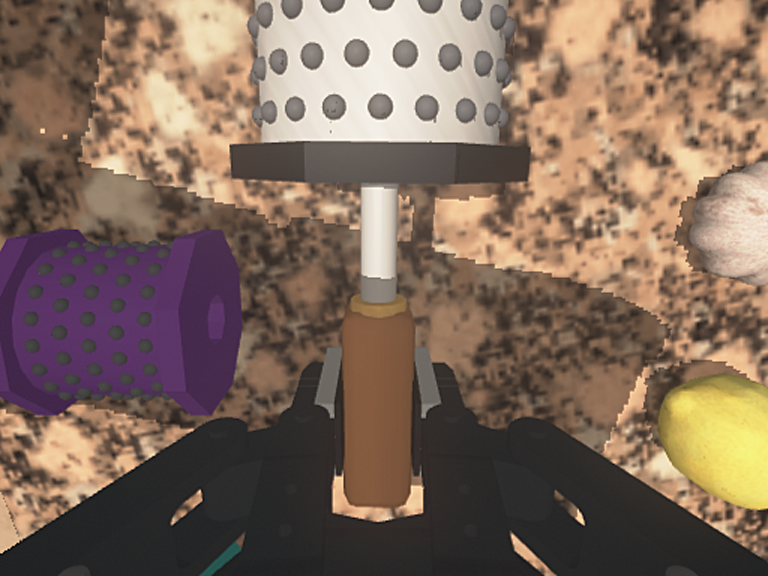

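```bash
python3 - <<'E'
from h import *
T=T_tool(); img,P,E,f,c=cam('wrist'); Q=(P-T[:3,3])@T[:3,:3]
s=Q[(Q[...,0]>.04)&(abs(Q[...,1])<.035)&(Q[...,2]<-.015)&(Q[...,2]>-.05)];print('near cap x',np.percentile(s[:,0],[0,2,10]),s.min(0))
sp([.4253,-.2614,.19],[.012,1],D=np.array([1,.006,.055]))
E
```

```text
near cap x [0.06677575 0.06748597 0.06864805] [ 0.06677575 -0.02223907 -0.02354587]
pos [ 0.4246 -0.3617  0.1958] shift [-0.4016 -0.0549 -0.1239] turn [-0.45 -0.95  4.7 ]
```

Call:
{"method": "servo_tool", "body": {
  "series": "1 0.001 0 -0.01 0 0 0; 1 0.002 0 -0.03 0 0 0; 1 0.004 0 -0.055 0 0 0; 1 0.006 0 -0.08 0 0 0; 1 0.0066 0 -0.093 0 0 0; 1 0.0066 0 -0.093 0 0 0; 1 0.0026 0 -0.093 0 0 0; 1 -0.0054 -0.001 -0.094 0 0 0; 1 -0.0174 -0.003 -0.094 0 0 0; 1 -0.0334 -0.005 -0.095 0 0 0; 1 -0.0534 -0.008 -0.096 0 0 1; 1 -0.0774 -0.011 -0.098 0 0 2"
}}

```text
time_s: 10.08
eef_pos: [0.4426, -0.0345, 0.1917]
eef_rot: [-0.029, 0.692, 0.721, 0.023]
wrist_force: [0.3, -0.7, -1.4]
opening: 0.224
grasp_force: 60.9
```

```bash
python3 - <<'E'
from h import *
print(T_tool()[:3,3]);sp([.4253,-.2614,.19],[.012,1],D=np.array([1,.006,.055]))
E
```

```text
[ 0.44257415 -0.0344643   0.19171621]
pos [ 0.4246 -0.3617  0.1958] shift [-0.3251 -0.0317 -0.0276] turn [-0.61 -1.03  2.72]
```

Call:
{"method": "servo_tool", "body": {
  "series": "1 -0.024 -0.003 -0.002 0 0 0.5; 1 -0.052 -0.006 -0.004 0 0 1; 1 -0.084 -0.009 -0.007 0 -0.2 1.5; 1 -0.118 -0.013 -0.010 0 -0.4 2; 1 -0.152 -0.017 -0.013 -0.2 -0.6 2.7; 1 -0.186 -0.020 -0.016 -0.3 -0.8 2.7; 1 -0.218 -0.023 -0.019 -0.6 -1 2.7; 1 -0.248 -0.026 -0.021 -0.6 -1 2.7; 1 -0.274 -0.028 -0.024 -0.6 -1 2.7; 1 -0.296 -0.030 -0.026 -0.6 -1 2.7; 1 -0.312 -0.031 -0.027 -0.6 -1 2.7; 1 -0.322 -0.0317 -0.0276 -0.6 -1 2.7"
}}

```text
time_s: 11.08
eef_pos: [0.4244, -0.3601, 0.1962]
eef_rot: [-0.019, 0.71, 0.704, 0.02]
wrist_force: [-0.5, 0.8, -2.4]
opening: 0.225
grasp_force: 60.9
```

Call:
{"method": "servo_tool", "body": {
  "series": "1 0 0 0 0 0 0; 1 0 0 0 0 0 0; 1 0 0 0 0 0 0"
}}

```text
time_s: 11.33
eef_pos: [0.4256, -0.357, 0.1974]
eef_rot: [-0.019, 0.709, 0.705, 0.021]
wrist_force: [0.8, -0.1, -1.8]
opening: 0.222
grasp_force: 60.8
```

```bash
python3 - <<'E'
from h import *
T=T_tool(); print(T.round(4).tolist()); img,P,E,f,c=cam('wrist'); Q=(P-T[:3,3])@T[:3,:3]
s=Q[(Q[...,0]>.04)&(abs(Q[...,1])<.03)&(Q[...,2]<-.015)&(Q[...,2]>-.05)];print('near cap x',np.percentile(s[:,0],[0,2,10]))
for x in np.arange(.036,.066,.005):
    s=Q[(abs(Q[...,0]-x)<.0025)&(abs(Q[...,1])<.012)&(abs(Q[...,2]-.005)<.01)]
    if len(s): print(x.round(3),(s[:,1].min()+s[:,1].max())/2,np.median(s[:,2]))
D=np.array([1,.006,.055])
sp([.4253,-.2614,.19],[.012,1],D=D);sp([.4253,-.2614,.06],[.012,1],D=D)
i=img; save('w6.png',i,1.5)
rim=P[(P[...,2]>.09)&(P[...,2]<.106)&(P[...,1]<-.309)&(P[...,1]>-.32)&(P[...,0]<.48)]
x=np.sort(rim[:,0]); print(len(x)); 
if len(x): k=np.argmax(np.diff(x)); print(x[0],x[-1],x[k],x[k+1], rim[:,1].min())
E
```

```text
[[0.0054, 1.0, 0.0031, 0.4256], [0.9984, -0.0055, 0.0558, -0.357], [0.0558, 0.0028, -0.9984, 0.1974], [0.0, 0.0, 0.0, 1.0]]
near cap x [0.06622555 0.06695234 0.0681501 ]
0.036 -0.0003908458305863626 0.0034369883978142817
0.041 -0.0003973171423991397 0.003726546144991007
0.046 -0.00042110366509517374 0.004038373493199059
0.051 -0.0004234469599157897 0.004263760657453647
0.056 -0.0006493532844155177 0.0046362890201632895
0.061 -0.00041581204568932406 0.004917624255457742
0.066 -0.00042424678312429813 0.00477076904852523
pos [ 0.4246 -0.3617  0.1958] shift [-0.0049 -0.0012  0.0017] turn [ 0.16 -0.02  0.06]
pos [ 0.4246 -0.3617  0.0658] shift [-0.0121 -0.0016  0.1315] turn [ 0.16 -0.02  0.06]
1254
0.3713540165115307 0.47663427401328795 0.4148538525829965 0.43511646456193065 -0.31811297241705894
```

View pics/w6.png

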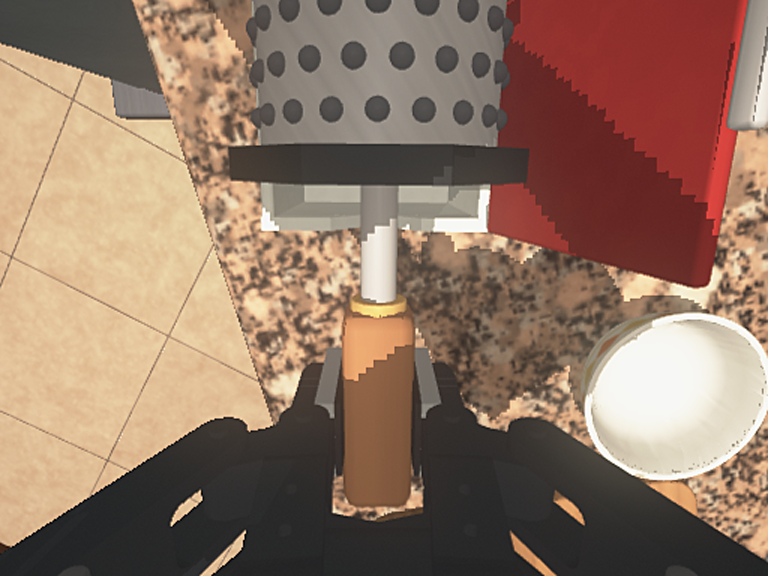

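Call:
{"method": "servo_tool", "body": {
  "series": "1 -0.005 -0.0012 0.005 0.1 0 0; 1 -0.0055 -0.0013 0.018 0.1 0 0; 1 -0.0065 -0.0013 0.036 0.1 0 0; 1 -0.008 -0.0014 0.055 0.1 0 0; 1 -0.009 -0.0015 0.07 0.1 0 0; 1 -0.0092 -0.0015 0.0766 0.1 0 0; 1 -0.0092 -0.0015 0.0766 0.1 0 0; 1 -0.0092 -0.0015 0.0766 0.1 0 0"
}}

```text
time_s: 12.05
eef_pos: [0.4248, -0.3631, 0.1215]
eef_rot: [-0.018, 0.709, 0.705, 0.02]
wrist_force: [-0.0, -0.4, -1.3]
opening: 0.227
grasp_force: 60.8
```

```bash
python3 - <<'E'
from h import *
o=ctrl.get_obs();T=T_tool(); print(T[:3,3],o['wrist_force'])
D=np.array([1,.006,.055]);sp([.4253,-.2614,.09],[.012,1],D=D);sp([.4253,-.2614,.06],[.012,1],D=D)
img,P,E,f,c=cam('top'); 
s=P[(P[...,2]>.1)&(P[...,2]<.17)&(P[...,0]<.473)&(P[...,0]>.37)&(P[...,1]>-.318)&(P[...,1]<-.205)]; print('drum top',s.min(0),s.max(0))
E
```

```text
[ 0.42481815 -0.36309392  0.12146938] [-0.03443847 -0.3924148  -1.30079036]
pos [ 0.4246 -0.3617  0.0958] shift [-0.     -0.0003  0.0257] turn [0.09 0.05 0.04]
pos [ 0.4246 -0.3617  0.0658] shift [-0.0016 -0.0003  0.0557] turn [0.09 0.05 0.04]
drum top [ 0.37302974 -0.31612327  0.10006787] [ 0.47289751 -0.20564983  0.1520816 ]
```

Descending slowly into the slots.

Call:
{"method": "servo_tool", "body": {
  "series": "1 0 -0.0002 0.008 0 0 0; 1 0 -0.0002 0.017 0 0 0; 1 -0.0003 -0.0002 0.026 0 0 0; 1 -0.0008 -0.0002 0.034 0 0 0; 1 -0.001 -0.0002 0.04 0 0 0; 1 -0.0012 -0.0002 0.045 0 0 0; 1 -0.0012 -0.0002 0.045 0 0 0; 1 -0.0012 -0.0002 0.045 0 0 0"
}}

```text
time_s: 12.77
eef_pos: [0.4244, -0.3619, 0.0759]
eef_rot: [-0.019, 0.709, 0.705, 0.02]
wrist_force: [0.6, -1.0, -1.0]
opening: 0.221
grasp_force: 60.9
```

```bash
python3 - <<'E'
from h import *
o=ctrl.get_obs();T=T_tool(); print(T[:3,3],o['wrist_force'],o['torque'])
D=np.array([1,.006,.055]);sp([.4253,-.2614,.06],[.012,1],D=D)
E
```

```text
[ 0.42440552 -0.361916    0.07588907] [ 0.64645114 -1.04205164 -0.96102311] [-0.19633643  0.00807073  0.00965678]
pos [ 0.4246 -0.3617  0.0658] shift [-0.0003  0.0002  0.0101] turn [0.07 0.02 0.01]
```

Call:
{"method": "servo_tool", "body": {
  "series": "1 -0.0001 0.0002 0.003 0 0 0; 1 -0.0002 0.0002 0.006 0 0 0; 1 -0.0003 0.0002 0.008 0 0 0; 1 -0.0003 0.0002 0.0095 0 0 0; 1 -0.0003 0.0002 0.011 0 0 0; 1 -0.0003 0.0002 0.011 0 0 0; 1 -0.0003 0.0002 0.011 0 0 0"
}}

```text
time_s: 13.35
eef_pos: [0.4248, -0.3618, 0.0655]
eef_rot: [-0.018, 0.709, 0.705, 0.02]
wrist_force: [-0.8, 1.0, 0.5]
opening: 0.229
grasp_force: 61.3
```

```bash
python3 - <<'E'
from h import *
o=ctrl.get_obs();T=T_tool(); print(T[:3,3],o['wrist_force'],o['torque'])
L,img,P,E=droop(); print(L.round(4).tolist()); print(T[2].round(4))
for x in np.arange(-.02,.061,.01):
    s=P[(abs(P[...,1]-(-.3617+x))<.003)&(abs(P[...,0]-.4245)<.012)&(P[...,2]>.05)&(P[...,2]<.085)]
    if len(s): print(x.round(3),np.median(s,0).round(4))
E
```

```text
[ 0.42481872 -0.36182342  0.06553597] [-0.77316465  0.96680681  0.49043077] [-0.04171173  0.04469969  0.04192482]
[[0.035, -0.0006, 0.0032], [0.04, -0.0006, 0.0037], [0.045, -0.0007, 0.004], [0.05, 0.0, 0.0044], [0.055, -0.0007, 0.0044], [0.06, -0.0004, 0.0047], [0.065, -0.0004, 0.0045]]
[ 0.0539  0.0021 -0.9985  0.0655]
-0.02 [ 0.4236 -0.3816  0.0695]
-0.01 [ 0.4241 -0.3714  0.0697]
0.0 [ 0.4242 -0.3617  0.0699]
0.01 [ 0.4254 -0.3511  0.0698]
0.02 [ 0.4239 -0.3417  0.0696]
0.03 [ 0.4243 -0.332   0.0676]
0.04 [ 0.4244 -0.3216  0.064 ]
0.05 [ 0.4245 -0.3115  0.0645]
0.06 [ 0.4246 -0.3016  0.0642]
```

Call:
{"method": "servo_tool", "body": {
  "series": "1 0 0 0.0006 0 0 0; 0.4 0 0 0.0006 0 0 0; 0 0 0 0.0006 0 0 0; -0.5 0 0 0.0006 0 0 0; -0.5 0 0 0.0006 0 0 0; -0.5 0 0 0.0006 0 0 0; -0.5 0 0 -0.01 0 0 0; -0.5 0 0 -0.035 0 0 0; -0.5 0 0 -0.07 0 0 0; -0.5 0 0 -0.105 0 0 0; -0.5 0 0 -0.13 0 0 0; -0.5 0 0 -0.13 0 0 0"
}}

```text
time_s: 14.4
eef_pos: [0.4267, -0.372, 0.2027]
eef_rot: [-0.012, 0.709, 0.705, 0.019]
wrist_force: [0.8, -0.7, 1.1]
opening: 0.748
grasp_force: 0.0
```

```bash
python3 - <<'E'
from h import *
o=ctrl.get_obs();T=T_tool(); print(T[:3,3],o['wrist_force'],o['opening'])
img,P,E,f,c=cam('wrist'); save('w7.png',img,1.5)
for y in np.arange(-.39,-.19,.01):
    s=P[(abs(P[...,1]-y)<.003)&(abs(P[...,0]-.4245)<.008)&(P[...,2]>.05)&(P[...,2]<.12)]
    if len(s)>3: print(y.round(3),np.median(s,0).round(4),s[:,2].max().round(4))
l=P[(P[...,2]>.11)&(P[...,2]<.23)&(P[...,0]>.472)&(P[...,0]<.56)&(P[...,1]<-.19)&(P[...,1]>-.33)]; print('lid',l.min(0),l.max(0))
go([.53,-.40,.27]);go([.56,-.261,.27])
E
```

```text
[ 0.42673508 -0.37195661  0.20266159] [ 0.75033051 -0.70926383  1.13767756] 0.7480218528439516
-0.39 [ 0.4245 -0.3888  0.069 ] 0.0709
-0.38 [ 0.4242 -0.3802  0.0697] 0.0718
-0.37 [ 0.4243 -0.3699  0.0698] 0.0716
-0.36 [ 0.4244 -0.3601  0.0698] 0.0719
-0.35 [ 0.4245 -0.3502  0.0698] 0.072
-0.34 [ 0.4246 -0.3403  0.0699] 0.0714
-0.33 [ 0.4246 -0.3302  0.0659] 0.0704
-0.32 [ 0.4247 -0.32    0.064 ] 0.0858
-0.31 [ 0.4248 -0.3106  0.0641] 0.0874
-0.3 [ 0.4249 -0.2997  0.0643] 0.0876
-0.29 [ 0.4243 -0.2903  0.0903] 0.0922
-0.28 [ 0.4244 -0.2798  0.0853] 0.0893
-0.27 [ 0.4245 -0.2698  0.0858] 0.088
-0.26 [ 0.4246 -0.26    0.0855] 0.0894
-0.25 [ 0.4247 -0.2499  0.0858] 0.0891
-0.24 [ 0.4245 -0.2399  0.0855] 0.0885
lid [ 0.4758285  -0.3186613   0.11000421] [ 0.51147865 -0.23948914  0.21412126]
shift [-0.0252  0.1048 -0.0709] turn [ 0.4  -2.72 -0.33]
shift [ 0.1138  0.134  -0.0641] turn [ 0.4  -2.72 -0.33]
```

View pics/w7.png

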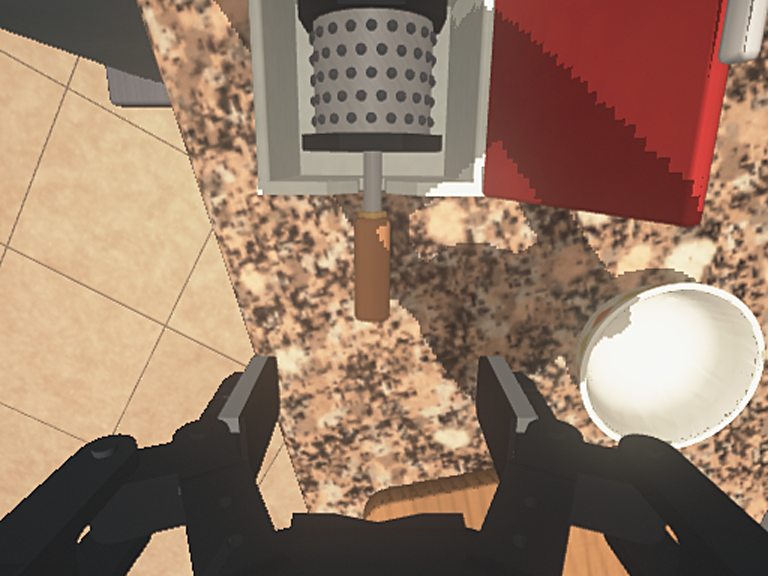

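```bash
python3 - <<'E'
import numpy as np
for n in('top','side'):
    P=np.load(n+'.npz')['P'].reshape(-1,3)
    s=P[(P[:,2]>.24)&(P[:,2]<1.3)&(P[:,0]>.5)&(P[:,1]>-.6)&(P[:,1]<.2)]
    for y in np.arange(-.5,.2,.1):
        t=s[abs(s[:,1]-y)<.05]
        if len(t): print(n,y.round(2),len(t),'minx',t[:,0].min().round(3),'minz',t[:,2].min().round(3), 'x at minz',t[t[:,2].argmin(),0].round(3))
E
```

```text
top -0.5 98 minx 0.694 minz 0.431 x at minz 0.697
top -0.4 4268 minx 0.67 minz 0.432 x at minz 0.673
top -0.3 5261 minx 0.646 minz 0.432 x at minz 0.664
top -0.2 6194 minx 0.599 minz 0.434 x at minz 0.631
top -0.1 7554 minx 0.593 minz 0.432 x at minz 0.614
top -0.0 8906 minx 0.575 minz 0.431 x at minz 0.597
top 0.1 8714 minx 0.556 minz 0.42 x at minz 0.577
side -0.5 10575 minx 0.694 minz 0.241 x at minz 1.019
side -0.4 24316 minx 0.671 minz 0.24 x at minz 0.978
side -0.3 4416 minx 0.647 minz 0.24 x at minz 0.951
side -0.2 2846 minx 0.599 minz 0.24 x at minz 0.942
side -0.1 1783 minx 0.596 minz 0.437 x at minz 0.61
side -0.0 1327 minx 0.575 minz 0.437 x at minz 0.594
side 0.1 846 minx 0.558 minz 0.437 x at minz 0.57
```

```bash
cat >> h.py <<'E'
def gt(p,tilt=15):
    T=T_tool(); a=np.radians(tilt); z=np.array([np.sin(a),0,-np.cos(a)]); x=np.array([0,1.,0]); Gm=np.stack([x,np.cross(z,x),z],1)
    print('shift',(T[:3,:3].T@(np.array(p)-T[:3,3])).round(4),'turn',np.degrees(R.from_matrix(T[:3,:3].T@Gm).as_rotvec()).round(2))
E
python3 - <<'E'
from h import *
gt([.43,-.37,.3]);gt([.545,-.265,.3])
E
```

```text
shift [ 0.0056  0.0048 -0.1002] turn [-14.6   -2.66  -0.68]
shift [ 0.1111  0.1192 -0.0944] turn [-14.6   -2.66  -0.68]
```

Call:
{"method": "servo_tool", "body": {
  "series": "1 0.001 0 -0.035 0 0 0; 1 0.003 0.003 -0.07 -4 -1 -0.7; 1 0.005 0.0048 -0.1 -8 -2.6 -0.7; 1 0.005 0.0048 -0.1 -14.6 -2.7 -0.7; 1 0.03 0.03 -0.1 -14.6 -2.7 -0.7; 1 0.06 0.06 -0.098 -14.6 -2.7 -0.7; 1 0.085 0.09 -0.096 -14.6 -2.7 -0.7; 1 0.105 0.11 -0.095 -14.6 -2.7 -0.7; 1 0.111 0.119 -0.0944 -14.6 -2.7 -0.7; 1 0.111 0.119 -0.0944 -14.6 -2.7 -0.7; 1 0.111 0.119 -0.0944 -14.6 -2.7 -0.7"
}}

```text
time_s: 15.37
eef_pos: [0.5435, -0.2634, 0.2946]
eef_rot: [0.088, 0.701, 0.702, 0.092]
wrist_force: [-0.1, -0.5, -0.1]
opening: 0.002
grasp_force: 0.0
```

```bash
python3 - <<'E'
from h import *
o=ctrl.get_obs();print(T_tool().round(4).tolist(),o['wrist_force'],o['opening']);gt([.545,-.265,.211])
for n in('side',):
    img,P,E,f,c=cam(n); save('s3.png',img[170:300,190:320],4.5)
E
```

```text
[[-0.0017, 0.9676, 0.2525, 0.5435], [1.0, 0.0, 0.0066, -0.2634], [0.0064, 0.2525, -0.9676, 0.2946], [0.0, 0.0, 0.0, 1.0]] [-0.13978684 -0.45570247 -0.05163394] 0.0021916093525382926
shift [-0.0021 -0.0197  0.0812] turn [-0.37 -0.38 -0.  ]
```

View pics/s3.png

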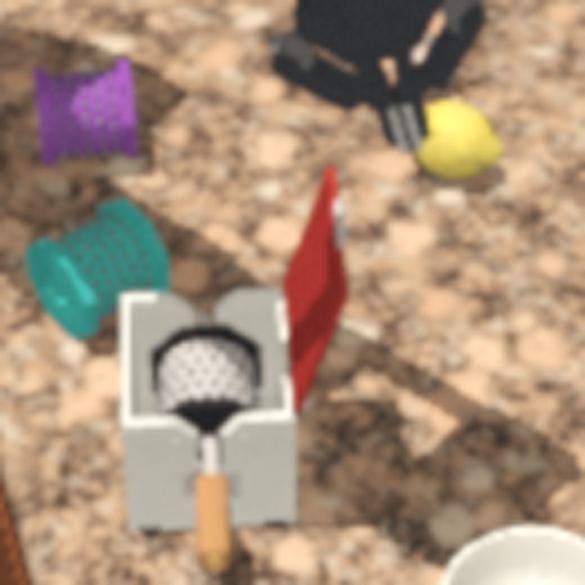

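Call:
{"method": "servo_tool", "body": {
  "series": "1 -0.002 -0.005 0.025 -0.4 -0.4 0; 1 -0.002 -0.012 0.05 -0.4 -0.4 0; 1 -0.002 -0.018 0.0754 -0.4 -0.4 0; 1 -0.002 -0.018 0.0754 -0.4 -0.4 0; 1 -0.002 -0.018 0.0754 -0.4 -0.4 0; 1 -0.002 -0.018 0.0754 -0.4 -0.4 0"
}}

```text
time_s: 15.92
eef_pos: [0.5457, -0.2667, 0.2196]
eef_rot: [0.094, 0.702, 0.7, 0.093]
wrist_force: [0.6, -0.2, 0.2]
opening: -0.001
grasp_force: 0.0
```

Call:
{"method": "servo_tool", "body": {
  "series": "1 0 -0.01 -0.0026 0 0 0; 1 0 -0.019 -0.005 0 0 0; 1 0 -0.027 -0.007 0 0 0; 1 0 -0.035 -0.009 0 0 0; 1 0 -0.043 -0.011 0 0 0; 1 0 -0.05 -0.013 0 0 0; 1 0 -0.057 -0.015 0 0 0; 1 0 -0.057 -0.015 0 0 0"
}}

```text
time_s: 16.58
eef_pos: [0.4854, -0.2652, 0.2176]
eef_rot: [0.093, 0.702, 0.7, 0.093]
wrist_force: [-0.3, 0.3, 0.6]
opening: -0.003
grasp_force: 0.0
```

```bash
python3 - <<'E'
from h import *
o=ctrl.get_obs();print(T_tool().round(4).tolist(),o['wrist_force'])
img,P,E,f,c=cam('side'); 
hsv=cv2.cvtColor(img,cv2.COLOR_RGB2HSV); m=(img[...,0]>90)&(img[...,1]<60)&(img[...,2]<60)&(abs(P[...,0]-.45)<.12)&(abs(P[...,1]+.26)<.1)&(P[...,2]>.08)
p=P[m]; print(len(p),np.percentile(p,[2,98],axis=0).round(3))
E
```

```text
[[0.0022, 0.9655, 0.2605, 0.4854], [1.0, -0.0019, -0.0013, -0.2652], [-0.0008, 0.2605, -0.9655, 0.2176], [0.0, 0.0, 0.0, 1.0]] [-0.34219438  0.32886706  0.55916127]
143 [[ 0.457 -0.32   0.126]
 [ 0.476 -0.251  0.212]]
```

Call:
{"method": "servo_tool", "body": {
  "series": "1 0 -0.008 -0.002 0 0 0; 1 0 -0.015 -0.004 0 0 0; 1 0 -0.02 -0.005 0 0 0; 1 0 -0.02 -0.005 0 0 0; 1 0 -0.02 -0.005 0 0 0; 1 0 -0.02 -0.005 0 0 0; 1 0 -0.02 -0.005 0 0 0; 1 0 -0.02 -0.03 0 0 0; 1 0 -0.02 -0.06 0 0 0; 1 0 -0.02 -0.08 0 0 0; 1 0 -0.02 -0.08 0 0 0; 1 0 -0.02 -0.08 0 0 0"
}}

```text
time_s: 17.63
eef_pos: [0.447, -0.2657, 0.2911]
eef_rot: [0.095, 0.701, 0.7, 0.093]
wrist_force: [-0.5, -0.6, -1.0]
opening: -0.003
grasp_force: 0.0
```

```bash
python3 - <<'E'
from h import *
o=ctrl.get_obs();print(T_tool()[:3,3],o['wrist_force'])
img,P,E,f,c=cam('side'); save('s4.png',img[170:300,190:320],4.5)
m=(img[...,0]>90)&(img[...,1]<60)&(img[...,2]<60)&(abs(P[...,0]-.43)<.12)&(abs(P[...,1]+.26)<.1)&(P[...,2]>.08)
p=P[m]; print(len(p),np.percentile(p,[2,98],axis=0).round(4)); A=np.c_[p[:,:2],np.ones(len(p))]; print(np.linalg.lstsq(A,p[:,2],rcond=None)[0])
h=P[(abs(P[...,0]-.424)<.008)&(P[...,1]<-.33)&(P[...,1]>-.39)&(P[...,2]>.062)&(P[...,2]<.08)];print('handle',len(h),np.median(h,0))
E
```

```text
[ 0.44703007 -0.26565255  0.29110875] [-0.48988175 -0.56906446 -1.02019329]
522 [[ 0.3781 -0.3193  0.1044]
 [ 0.4735 -0.2298  0.1139]]
[0.00210959 0.01293491 0.11197181]
handle 101 [ 0.42400784 -0.36378616  0.07269871]
```

View pics/s4.png

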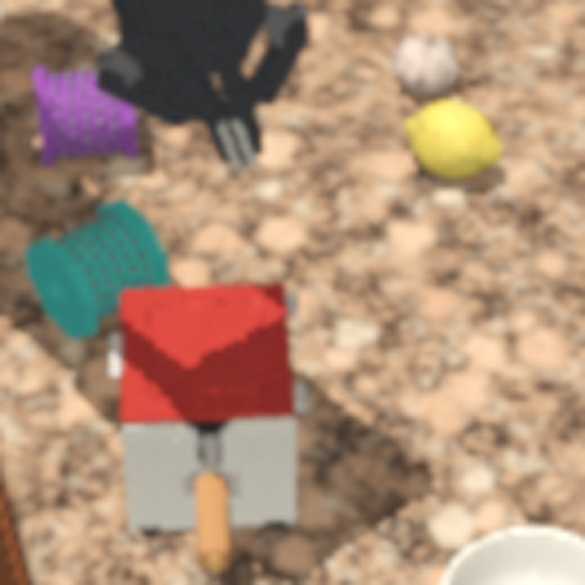

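The lid lies flat and fully shut (slope about 0), the handle is outside on the -y side, the rod is seated, and the robot is clear.

```bash
python3 -c "
from bench import ctrl
print(ctrl.hand_in())"
```

```text
the job is handed in; nothing more can be done
None
```

The job is handed in: the drum hangs on the spindle inside the grater, the rod rests in both slots with the handle on the -y side as before, and the lid is shut; I moved none of the other items, though I did not re-measure them at the end.

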